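# Change a welding jig over to the other hand

## Task

Change the welding jig over to the other hand: press the amber button to release it, lift the red hold-down frame off and stand it in the middle of the yellow outline on the table, lined up with it, and then lift every swing arm that is there off its pivot pin, turn it end for end and refit it, so that its blue end sits fully down on the same pin and its yellow end points straight out over the white mark. Then put the frame back over the arms with its four corner posts fully home in the jig's sockets, and after that press the blue and then the green button. Press the buttons fully and only one at a time, and leave the other tools and parts on the table where they are.

Things in the scene. Friction and masses are not known exactly. Their poses are not given: they have to be found in the camera images.
- jig: the jig: a fixed grey steel plate, 170 mm (x) by 290 mm (y), 25 mm thick; origin at the centre of its underside, z up. On it stand three pivot pins, each with a white mark, 40 x 44 mm, painted flat on the plate 110 mm from the pin towards +x. Four square sockets, 22 mm wide, 20 mm deep, open at the plate top, lie at x = +-60, y = +-125 mm.
- frame_grip (a point): centre of the handle of the red hold-down frame (loose, 0.7 kg, home in the jig at the start): a black block 80 mm along the frame's x, 24 mm across (its y), 34 mm tall, mid-way on top of the frame; this point is 93 mm above the feet of the posts. z is up. Fully home in the jig it is 98 mm above the table, over the jig's centre, with its y along the jig's y (either way round).
- park: parking area for the frame: a yellow outline painted flat on the table, 180 mm (x) by 310 mm (y); origin at its centre. The frame stands in it lengthwise, either way round, on the table, its handle's centre then 93 mm above the table.
- frame_foot (a point): point below the handle, level with the feet of the frame's posts. The frame is 136 mm (x) by 266 mm (y), of bars 14 mm thick, their underside 62 mm above the feet. Round corner posts, 16 mm in diameter, the lowest 8 mm tapered to 8 mm, stand at x = +-60, y = +-125 mm. Same either way round. Home, the feet are 5 mm above the table.
- arm1_mid (a point): centre of swing arm 1 (loose, about 0.25 kg; may be absent), 15 mm above its underside: an aluminium bar 130 mm long (x), 30 wide (y), 14 thick, with a middle block 50 mm long, 30 wide, 30 tall over all. +x end blue, -x end yellow. Refitted, this point belongs 48 mm from the pin straight along the jig's +x, 40 mm above the table.
- arm1_blue (a point): centre of the hole in arm 1's blue end, at the underside: a round through hole of 19 mm, 48 mm from the arm's centre; the yellow end has the same. The arm starts with the yellow hole on pin 1, the blue end out towards the white mark, swung up to 0.12 rad to one side, free to swing; it rests flat on the plate.
- pin1 (a point): foot of pivot pin 1, on its axis, at the plate top (25 mm above the table), jig x = -48, y = -92 mm. The pin is 14 mm in diameter and stands 30 mm above the plate, its top 8 mm tapered.
- arm2_mid (a point): centre of swing arm 2 (loose, about 0.25 kg; may be absent), 15 mm above its underside: an aluminium bar 130 mm long (x), 30 wide (y), 14 thick, with a middle block 50 mm long, 30 wide, 30 tall over all. +x end blue, -x end yellow. Refitted, this point belongs 48 mm from the pin straight along the jig's +x, 40 mm above the table.
- arm2_blue (a point): centre of the hole in arm 2's blue end, at the underside: a round through hole of 19 mm, 48 mm from the arm's centre; the yellow end has the same. The arm starts with the yellow hole on pin 2, the blue end out towards the white mark, swung up to 0.12 rad to one side, free to swing; it rests flat on the plate.
- pin2 (a point): foot of pivot pin 2, on its axis, at the plate top (25 mm above the table), jig x = -48, y = 0 mm. The pin is 14 mm in diameter and stands 30 mm above the plate, its top 8 mm tapered.
- arm3_mid (a point): centre of swing arm 3 (loose, about 0.25 kg; may be absent), 15 mm above its underside: an aluminium bar 130 mm long (x), 30 wide (y), 14 thick, with a middle block 50 mm long, 30 wide, 30 tall over all. +x end blue, -x end yellow. Refitted, this point belongs 48 mm from the pin straight along the jig's +x, 40 mm above the table.
- arm3_blue (a point): centre of the hole in arm 3's blue end, at the underside: a round through hole of 19 mm, 48 mm from the arm's centre; the yellow end has the same. The arm starts with the yellow hole on pin 3, the blue end out towards the white mark, swung up to 0.12 rad to one side, free to swing; it rests flat on the plate.
- pin3 (a point): foot of pivot pin 3, on its axis, at the plate top (25 mm above the table), jig x = -48, y = +92 mm. The pin is 14 mm in diameter and stands 30 mm above the plate, its top 8 mm tapered.
- amber_top (a point): centre of the top of the amber button's cap, 32 mm in diameter, 58 mm above the table when out; pressed straight down. The three buttons stand 60 mm apart in a row, in any order, on a fixed grey panel 36 mm high.
- amber (a joint): travel of the amber button: 0 out, 0.006 m fully down (5 N); it springs back; it counts as pressed beyond 0.004 m
- blue_top (a point): centre of the top of the blue button's cap, 32 mm in diameter, 58 mm above the table when out; pressed straight down. The three buttons stand 60 mm apart in a row, in any order, on a fixed grey panel 36 mm high.
- blue (a joint): travel of the blue button: 0 out, 0.006 m fully down (5 N); it springs back; it counts as pressed beyond 0.004 m
- green_top (a point): centre of the top of the green button's cap, 32 mm in diameter, 58 mm above the table when out; pressed straight down. The three buttons stand 60 mm apart in a row, in any order, on a fixed grey panel 36 mm high.
- green (a joint): travel of the green button: 0 out, 0.006 m fully down (5 N); it springs back; it counts as pressed beyond 0.004 m
- angle: bystander, loose: black L-shaped stop, 120 mm long, 120 mm tall; origin at its underside's centre
- bolt: bystander, loose: steel clamping bolt standing upright, 36 mm in diameter, 86 mm tall; origin at its underside's centre
- offcut: bystander, loose: aluminium offcut, 110 x 50 x 6 mm; origin at its underside's centre
- hammer: bystander, loose: hammer, 260 mm long, lying on the table; origin at its underside's centre
- driver: bystander, loose: yellow screwdriver, 200 mm long, lying on the table; origin at its underside's centre
There are look-alikes about, which are no part of the job. What is shaped like the part that bears arm3_mid but brown or purple is not meant.

How it is judged:
On the way, in this order (a step that is already met when the one before it is completed fails the run):
1. the amber button is pressed (value of joint amber above 0.004 m), for 0.04 s.
2. the frame stands upright inside the yellow outline (horizontal distance between frame_grip and park below 0.03 m and angle between the x axis of frame_grip and the x axis of park, either way round below 0.25 rad and height (world z) of frame_foot below 0.004 m and angle between frame_grip's own z axis and vertical below 0.05 rad and linear speed of frame below 0.03 m/s), for 0.3 s.
3. every swing arm present is turned end for end and sits on its own pin, blue end on the pin, yellow end over its rest mark (horizontal distance between arm1_blue and pin1 below 0.006 m and x of each of arm1_mid, arm2_mid, arm3_mid in the frame of jig above -0.01 m and y of arm1_mid in the frame of jig between -0.102 and -0.082 m and z of each of arm1_mid, arm2_mid, arm3_mid in the frame of jig below 0.044 m and angle between each of arm1_mid, arm2_mid, arm3_mid's own z axis and vertical below 0.06 rad and horizontal distance between arm2_blue and pin2 below 0.006 m and y of arm2_mid in the frame of jig between -0.01 and 0.01 m and horizontal distance between arm3_blue and pin3 below 0.006 m and y of arm3_mid in the frame of jig between 0.082 and 0.102 m and linear speed of each of arm1, arm2, arm3 below 0.03 m/s), for 0.3 s.
4. the frame's four posts are home in the sockets (horizontal distance between arm1_blue and pin1 below 0.006 m and x of each of arm1_mid, arm2_mid, arm3_mid in the frame of jig above -0.01 m and y of arm1_mid in the frame of jig between -0.102 and -0.082 m and z of each of arm1_mid, arm2_mid, arm3_mid in the frame of jig below 0.044 m and angle between each of arm1_mid, arm2_mid, arm3_mid's own z axis and vertical below 0.06 rad and horizontal distance between arm2_blue and pin2 below 0.006 m and y of arm2_mid in the frame of jig between -0.01 and 0.01 m and horizontal distance between arm3_blue and pin3 below 0.006 m and y of arm3_mid in the frame of jig between 0.082 and 0.102 m and horizontal distance between frame_grip and jig below 0.006 m and angle between the x axis of frame_grip and the x axis of jig, either way round below 0.05 rad and z of frame_grip in the frame of jig below 0.102 m and angle between frame_grip's own z axis and vertical below 0.05 rad), for 0.3 s.
5. the blue button is pressed (value of joint blue above 0.004 m), for 0.04 s.
6. the green button is pressed (value of joint green above 0.004 m), for 0.04 s.
At the end, for the whole second after the job is handed in: Each arm present lies flat (4 mm, 0.06 rad), blue hole within 6 mm of its own pin, pointing to its mark with its centre within 10 mm of the line; the frame is home (within 4 mm of full depth, 6 mm of centre, 0.05 rad of the jig's direction, upright); all buttons are out; the arms are at rest (all of step 4 and linear speed of each of arm1, arm2, arm3 below 0.03 m/s and value of joint each of amber, blue, green below 0.002 m); the robot touches nothing.
It fails at once if two buttons are down at once (value of joint each of amber, blue above 0.003 m or value of joint each of amber, green above 0.003 m or value of joint each of blue, green above 0.003 m).
It fails at once if another tool or part on the table is moved more than 30 mm (distance of any of angle, bolt, offcut, hammer, driver from where it was at the start of the episode above 0.03 m).
Of arm1, arm2, arm3 only 2 to 3 are there at a start; the rules pass over those that are not, and their reading is None.
At some moment in a run one of frame may be knocked a few centimetres aside while the robot is not near it.
Once in a run the grip may slacken for a moment while it holds something.
It also fails if it takes over 208 s, if anything falls off the work surface, if the arm or the gripper's body presses on something with over 40 N, if the wrist force passes 120 N, or if a joint passes its speed limit or range.

## Robot

A 6-joint arm with a two-finger parallel gripper is mounted at the origin on the work surface. World frame = base frame: x ahead of the robot, y to its left, z up, the work surface at z = 0. Lengths are in m, angles in rad, forces in N, time in s.
With the tool pointing down it reaches from about 0.325 to 0.775 m from the base axis. Payload 5.5 kg.
Tool frame: the origin (TCP) lies between the finger pads; the fingertips stand 8 mm ahead of it and the grasp point (between the pads) lies 11 mm behind it (tcp_to_tips is the distance from the TCP to the fingertips, in m); z points along the fingers, y is the line along which they close (so a half turn about z gives the same grasp; the last joint's range is limited). The gripper opens to 88 mm and grips with 3 to 60 N. Pads are 20 mm wide; open, the fingers measure 115 mm over their backs; the gripper's body (75 mm by 178 mm) begins 61 mm behind the grasp point.
Start: joints at [-1.21, 0.091, 1.231, -0, 1.82, -0.057], TCP at [0.243, -0.548, 0.231] pointing down, gripper open.
Joint ranges: [-2.87, 2.87], [-0.86, 2.18], [0.17, 2.46], [-1.51, 4.65], [0.06, 2.69], [-2.65, 2.65]. Speed limits (rad/s): [2.57, 2.57, 3.01, 3.14, 3.14, 3.14].

## Interface

Orientations are given as a unit quaternion [w, x, y, z].
In Python, from bench import * gives the robot as it stands. Calls block until the motion is done:
- move_to(position, orientation): joint-space move of the TCP to a pose.
- move_l(position, speed=0.15, orientation=None): straight line of the TCP; orientation=None keeps the orientation; speed is the mean speed in m/s.
- movej(angles): joint-space move.
- gripper_open() and close(): open the fingers fully, or close them until they stop; the grip force is fixed at half the most.
- hold(seconds).
- inverse_kinematics(position, orientation): joint angles nearest the present ones, or None.
- state(): the state.
- get_image(name): name is "scene" or "top"; returns a dict with "frame" (480x640x3 uint8, blue, green, red), "depth" (480x640 float32, m along the optical axis (not along the pixel's ray), 0 where there is no reading), "camera_matrix" (3x3 intrinsics, pixels), "k1" (the pictures are not rectified: a ray, as slopes to the right and down, at radius r is drawn at 1 + k1 r^2 times it, then the intrinsics apply), "view" (4x4, takes a point from world to camera coordinates). Camera axes: x right, y up, looking along -z (the intrinsics and any distortion apply to the point x, -y, -z); pixel columns grow to the right and rows downward; lengths in m; the calibration is good to about 2 mm. A picture is of the moment at which its call begins.
A pose or a line that the arm cannot do raises IKError and nothing moves.
- job_done(): hands the job in; it is judged then, once.
The state is a dict: "time": time; "joint_pos": joint angles; "dq": joint speeds; "joint_torque": joint torques, N m; "ee_pos": TCP position; "ee_rot": TCP orientation; "ft_force": force on the tool from outside, world axes, zero at the start; "moment": the same for the moment, N m; "finger_gap": finger opening in m; "finger_force": force on a finger pad.
Only numpy, scipy, OpenCV 4.12 (cv2) and the standard library are available. Lean on these libraries where they do the work, as an engineer would, in place of code of your own. Each camera call takes 0.05 s, during which the arm holds its last target. There are 200 camera calls.

## Working session

There is one attempt and no reset: what is moved stays moved. The work goes in short steps, each a Python script; the robot and the scene stay as the last script left them, time stands still between calls to the robot, and variables do not carry over. Pictures are saved under pics/ and viewed, at most 14 in all, crops included, and the job is handed in when it is done.

```bash
ls; mkdir -p pics
cat > h.py <<'E'
from bench import *
import numpy as np, cv2
def grab(n):
    d=get_image(n); d['K']=np.array(d['camera_matrix']); d['V']=np.array(d['view']); d['hsv']=cv2.cvtColor(d['frame'],cv2.COLOR_BGR2HSV); return d
def ray(d,px):
    px=np.atleast_2d(np.float64(px)); K=d['K']
    u=(px[:,0]-K[0,2])/K[0,0]; v=(px[:,1]-K[1,2])/K[1,1]
    rd=np.hypot(u,v); r=rd.copy()
    for _ in range(30): r=rd/(1+d['k1']*r*r)
    s=1/(1+d['k1']*r*r); u=u*s; v=v*s
    R=d['V'][:3,:3]; t=d['V'][:3,3]
    return -R.T@t, np.c_[u,-v,-np.ones_like(u)]@R
def onplane(d,px,z):
    o,w=ray(d,px); return o+w*((z-o[2])/w[:,2])[:,None]
def cloud(d,px):
    px=np.atleast_2d(px); o,w=ray(d,px); D=d['depth'][px[:,1].astype(int),px[:,0].astype(int)]
    return o+w*D[:,None]
E
python3 - <<'E'
from h import *
for n in ('scene','top'):
    d=grab(n); cv2.imwrite(f'pics/{n}0.png',d['frame']); print(n,d['K'],d['k1'],d['V'].round(3))
E
```

```text
pics
scene [[451.68063275   0.         319.40576125]
 [  0.         451.68063275 238.30459042]
 [  0.           0.           1.        ]] -0.040923088608603726 [[-0.86   0.51  -0.011  0.424]
 [-0.435 -0.723  0.537  0.202]
 [ 0.266  0.467  0.844 -1.124]
 [ 0.     0.     0.     1.   ]]
top [[588.19073226   0.         311.14539794]
 [  0.         588.19073226 241.17159381]
 [  0.           0.           1.        ]] -0.16687012188872954 [[-0.012 -1.     0.02   0.002]
 [ 0.983 -0.008  0.185 -0.507]
 [-0.185  0.022  0.983 -1.537]
 [ 0.     0.     0.     1.   ]]
```

View pics/scene0.png

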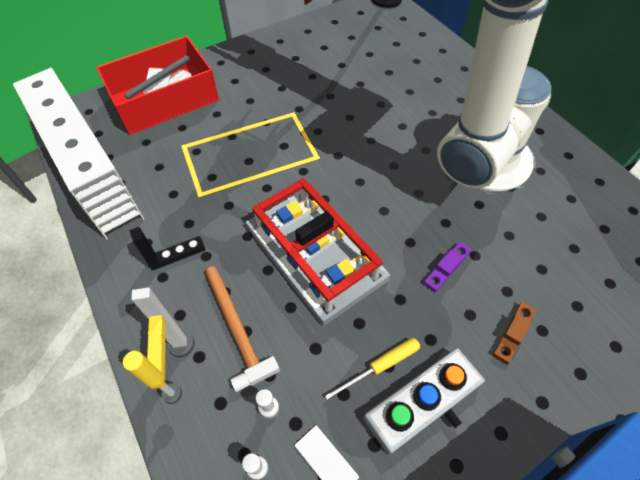

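View pics/top0.png

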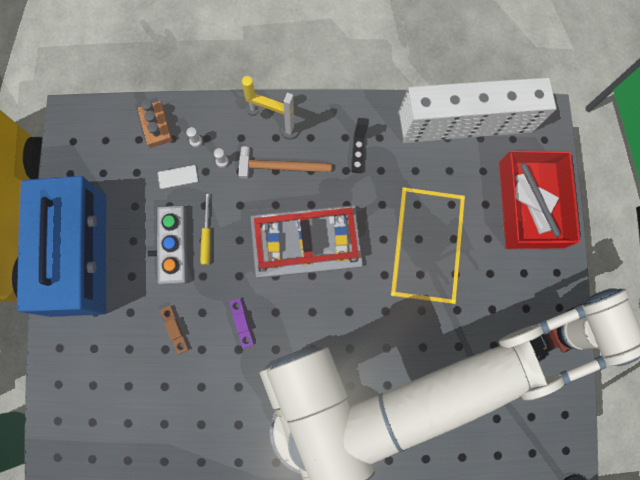

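```bash
cat >> h.py <<'E'
def blobs(d,lo,hi,amin=60):
    m=cv2.inRange(d['hsv'],np.array(lo),np.array(hi)); n,l,s,c=cv2.connectedComponentsWithStats(m)
    return [(c[i],s[i,4],l==i) for i in range(1,n) if s[i,4]>=amin]
def rect(d,mask,z):
    ys,xs=np.nonzero(mask); P=onplane(d,np.c_[xs,ys],z)[:,:2]
    (c,s,a)=cv2.minAreaRect((P*1000).astype(np.float32))
    a=np.radians(a)
    if s[0]>s[1]: a+=np.pi/2; s=s[::-1]   # a = direction of SHORT side
    a=(a+np.pi/2)%np.pi-np.pi/2
    return np.array(c)/1000,np.array(s)/1000,a
E
python3 - <<'E'
from h import *
T=grab('top');S=grab('scene')
for nm,d in(('top',T),('scene',S)):
    for col,lo,hi,z in(('red',(0,170,70),(5,255,255),.081),('yel',(20,120,80),(35,255,255),0),('blue',(100,150,80),(120,255,255),.058),('green',(50,120,60),(85,255,255),.058),('orange',(10,180,150),(18,255,255),.058)):
        for c,a,m in blobs(d,lo,hi,80):
            if a<6000:
                r=rect(d,m,z)
                print(nm,col,c.round(1),a,r[0].round(4),r[1].round(3),round(r[2],3))
                if col in('blue','green','orange'): print('   cl',cloud(d,np.argwhere(m)[:,::-1]).mean(0).round(4))
a=cv2.resize(T['frame'][190:290,235:375],None,fx=4,fy=4,interpolation=2)
b=cv2.resize(S['frame'][170:330,235:400],None,fx=3.5,fy=3.5,interpolation=2)[:560]
h=max(len(a),len(b)); pad=lambda i:cv2.copyMakeBorder(i,0,h-len(i),0,0,0)
i=np.hstack([pad(a),pad(b)]); k=800/i.shape[1]; cv2.imwrite('pics/c1.png',cv2.resize(i,None,fx=k,fy=k))
print(state()['ft_force'],state()['time'])
E
```

```text
top red [539.3 199.5] 5226 [ 0.6156 -0.6357] [0.218 0.277] 1.569
top red [306.4 236.8] 1129 [0.511  0.0117] [0.132 0.26 ] 0.103
top yel [259.9  97.1] 568 [0.9443 0.1407] [0.062 0.164] -0.729
top yel [  9.6 199.5] 3564 [0.6427 0.8607] [0.104 0.586] -1.467
top yel [427.5 246. ] 1268 [ 0.5044 -0.3331] [0.182 0.311] 1.426
top yel [205.  246.2] 320 [0.5049 0.2918] [0.025 0.102] -1.552
top yel [340.9 240. ] 100 [ 0.5184 -0.0862] [0.023 0.031] -0.009
top yel [273.2 247.1] 102 [0.5002 0.1   ] [0.022 0.031] -0.008
top blue [ 98.6 245.7] 709 [0.5021 0.573 ] [0.034 0.271] -1.518
   cl [0.4954 0.5695 0.0696]
top blue [168.6 242.4] 114 [0.5044 0.3803] [0.03 0.03] -0.008
   cl [0.505  0.3804 0.0568]
top green [630.7 112.3] 1542 [ 0.8719 -0.9582] [0.092 0.38 ] 1.397
   cl [ 1.1015 -1.2851 -0.4137]
top green [168.4 220.8] 110 [0.5649 0.3824] [0.03  0.031] -1.537
   cl [0.5546 0.3734 0.0995]
top orange [168.9 264.4] 98 [0.4447 0.3771] [0.027 0.03 ] -1.54
   cl [0.445  0.3773 0.0578]
scene red [316.7 238.8] 2873 [0.5145 0.0182] [0.137 0.267] 0.103
scene yel [246.3 154.5] 1396 [ 0.5054 -0.3302] [0.185 
[... 545 characters left out ...]
[334.8 273.9] 180 [0.5206 0.106 ] [0.025 0.032] 0.031
   cl [0.5206 0.1064 0.0584]
scene blue [428.1 394.2] 319 [0.5056 0.3844] [0.033 0.033] -1.385
   cl [0.5059 0.3844 0.0584]
scene blue [613.2 453.9] 3006 [0.3086 0.6201] [0.087 0.178] -1.34
   cl [0.3887 0.5864 0.2007]
scene blue [544.  470.2] 91 [0.4231 0.5725] [0.01  0.045] -1.485
   cl [0.4283 0.5711 0.0739]
scene green [632.8 157. ] 97 [-0.2471  0.2066] [0.014 0.079] -1.391
   cl [-1.0836 -0.0031 -0.6002]
scene green [400.6 414.8] 343 [0.5653 0.387 ] [0.032 0.034] -0.615
   cl [0.5667 0.3879 0.0628]
scene orange [453.7 374.7] 202 [0.4451 0.3817] [0.03  0.031] 0.171
   cl [0.4469 0.3808 0.0567]
[ 0.32714835 -0.15038113  0.28698661] 0.2
```

View pics/c1.png

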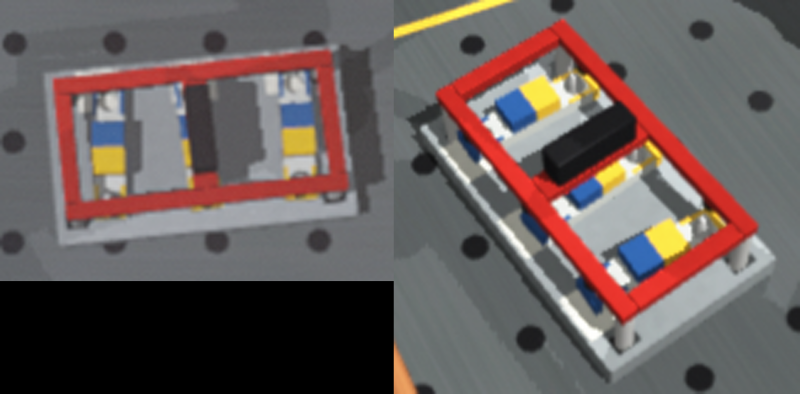

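```bash
cat >> h.py <<'E'
from scipy.spatial.transform import Rotation as Ro
def quat(yaw):  # tool down, closing line (tool y) along yaw
    y=np.array([np.cos(yaw),np.sin(yaw),0]); z=np.array([0,0,-1.]); x=np.cross(y,z)
    q=Ro.from_matrix(np.c_[x,y,z]).as_quat(); return [q[3],q[0],q[1],q[2]]
def ik(p,yaw): return inverse_kinematics(list(p),quat(yaw))
def best(p,yaw,target=0.):
    c=[(abs(q[5]-target),y) for y in(yaw,yaw+np.pi) for q in[ik(p,y)] if q is not None]
    return min(c)[1]
def go(p,yaw): move_to(list(p),quat(yaw))
def st():
    s=state(); print('t%.1f'%s['time'],'p',np.round(s['ee_pos'],4),'F',np.round(s['ft_force'],1),'gap %.4f ff %s'%(s['finger_gap'],np.round(s['finger_force'],1)),'q6 %.2f'%s['joint_pos'][5]); return s
def fz(): return state()['ft_force'][2]
def press(xy):
    close(); s=state(); yaw=best([*xy,.12],np.pi/2)
    go([*xy,.12],yaw); move_l([*xy,.072],.15); f0=fz()
    for z in np.arange(.066,.0565,-.001):
        move_l([*xy,z],.03); f=fz()-f0
        if z<.0625: print('%.4f %.1f'%(z,f),end='; ')
        if f>11: break
    hold(.1); st(); move_l([*xy,.12],.15)
E
python3 - <<'E'
from h import *
s=st(); R=Ro.from_quat(np.r_[s['ee_rot'][1:],s['ee_rot'][0]]).as_matrix(); print(R.round(2))
move_l([.243,-.548,.30],.3)
press((.445,.3795))
gripper_open()
for y in(1.674,1.674+np.pi,2.999,-.143):
    for p in((.5128,.015,.15),(.505,-.3315,.15)): 
        q=ik(p,y); print(y,p,None if q is None else np.round(q,2))
E
```

```text
t0.2 p [ 0.2434 -0.5483  0.2299] F [ 0.3 -0.2  0.3] gap 0.0879 ff 0.0 q6 -0.06
[[ 0.91  0.41 -0.  ]
 [ 0.41 -0.91  0.  ]
 [ 0.   -0.   -1.  ]]
0.0620 2.5; 0.0610 3.8; 0.0600 4.2; 0.0590 8.4; 0.0580 12.8; t8.2 p [0.4453 0.3797 0.0602] F [-3.  -1.4 12.4] gap 0.0005 ff 6.6 q6 -0.92
1.674 (0.5128, 0.015, 0.15) [-0.04 -0.15  1.61 -0.    1.68 -1.71]
1.674 (0.505, -0.3315, 0.15) [-0.64  0.1   1.36 -0.    1.68 -2.31]
4.815592653589793 (0.5128, 0.015, 0.15) [-0.04 -0.15  1.61 -0.    1.68  1.43]
4.815592653589793 (0.505, -0.3315, 0.15) [-0.64  0.1   1.36 -0.    1.68  0.83]
2.999 (0.5128, 0.015, 0.15) None
2.999 (0.505, -0.3315, 0.15) None
-0.143 (0.5128, 0.015, 0.15) [-0.04 -0.15  1.61 -0.    1.68  0.11]
-0.143 (0.505, -0.3315, 0.15) [-0.64  0.1   1.36 -0.    1.68 -0.49]
```

Run:
```python
from h import *
x,y=.5128,.015; Y=1.674+np.pi
go([x,y,.18],Y); move_l([x,y,.087],.15); close(); a=st()
move_l([x,y,.125],.06); st(); move_l([x,y,.20],.15); st()
px,py=.505,-.3315; P=-.143
go([px,py,.20],P); b=st()
T=grab('top');S=grab('scene'); cv2.imwrite('pics/s2.png',S['frame'])
for nm,d in(('top',T),('scene',S)):
    for c,ar,m in blobs(d,(0,170,60),(5,255,255),80):
        if ar<5000: print(nm,c,ar,rect(d,m,.20+.011-.017))
```

```text
t13.9 p [0.5127 0.0153 0.0869] F [-0.3  1.3  0.2] gap 0.0237 ff 30.0 q6 1.43
t14.7 p [0.5127 0.015  0.1247] F [-0.3  0.7 -5.2] gap 0.0235 ff 30.0 q6 1.43
t15.4 p [0.5125 0.015  0.199 ] F [-0.2 -0.2 -6.7] gap 0.0237 ff 30.0 q6 1.43
t17.1 p [ 0.5051 -0.3309  0.1995] F [ 0.6  0.5 -4.8] gap 0.0238 ff 30.0 q6 -0.49
top [549.79738388 203.43005873] 3746 (array([ 0.58673505, -0.5872038 ]), array([0.20011467, 0.25474681]), np.float64(1.5618927134804892))
```

View pics/s2.png

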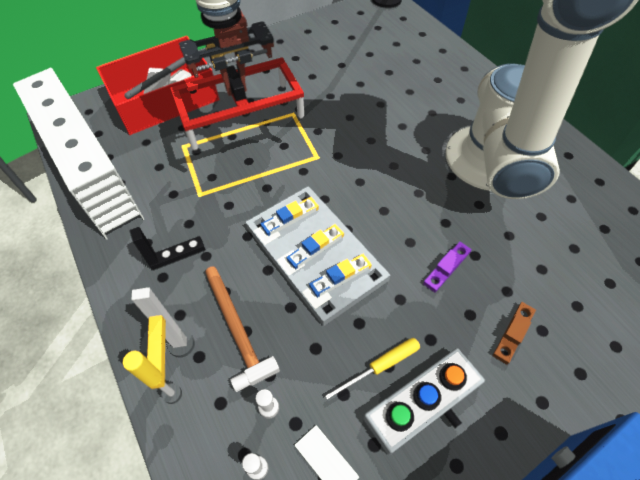

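Run:
```python
from h import *
px,py=.505,-.3315
move_l([px,py,.092],.12); st()
for z in np.arange(.088,.076,-.002):
    move_l([px,py,z],.04); 
    if fz()>-1: break
s=st(); gripper_open(); move_l([px,py,.25],.25)
movej([-1.2,*state()['joint_pos'][1:]])
T=grab('top');S=grab('scene')
cv2.imwrite('pics/t3.png',np.vstack([cv2.resize(T['frame'][190:290,235:375],(560,400),interpolation=2)]))
for nm,d in(('top',T),('scene',S)):
    for c,ar,m in blobs(d,(0,170,60),(5,255,255),80):
        if ar<4000: print(nm,c,ar,rect(d,m,.076))
    for c,ar,m in blobs(d,(20,120,80),(35,255,255),300):
        print('yel',nm,c,ar,rect(d,m,0))
    for col,lo,hi in(('yel',(20,120,80),(35,255,255)),('blue',(100,130,60),(125,255,255))):
        for c,ar,m in blobs(d,lo,hi,20):
            p=onplane(d,c,.055)[0]
            if abs(p[0]-.51)<.09 and abs(p[1]-.015)<.15: r=rect(d,m,.055); print(nm,col,c.round(1),ar,p[:2].round(4),'rect',r[0].round(4),r[1].round(3))
    m=cv2.inRange(d['frame'],(100,100,100),(255,255,255)); n,l,s2,c=cv2.connectedComponentsWithStats(m)
    for i in range(1,n):
        p=onplane(d,c[i],.025)[0]
        if abs(p[0]-.51)<.05 and abs(p[1]-.015)<.1 and s2[i,4]>300: print('plate',nm,s2[i,4],rect(d,l==i,.025))
```

```text
t18.2 p [ 0.5055 -0.3319  0.0933] F [ 0.2  0.5 -5. ] gap 0.0241 ff 30.0 q6 -0.49
t19.5 p [ 0.5051 -0.3315  0.0819] F [-3.4  2.7  5.4] gap 0.0239 ff 30.0 q6 -0.49
top [435.49490835 239.6951799 ] 1473 (array([ 0.50412067, -0.33603708]), array([0.13526674, 0.26427521]), np.float64(1.4264624499344718))
yel top [259.94894366  97.09683099] 568 (array([0.94432312, 0.14074963]), array([0.06247609, 0.16437463]), np.float64(-0.7285983968262926))
yel top [  9.5667789  199.41049383] 3564 (array([0.64273181, 0.86065784]), array([0.10430333, 0.58644788]), np.float64(-1.4669562387504254))
yel top [409.60675676 259.64054054] 740 (array([ 0.50439325, -0.33248691]), array([0.18143158, 0.31155493]), np.float64(1.4281133434942115))
yel top [205.01567398 246.15987461] 319 (array([0.50498279, 0.29178522]), array([0.02508064, 0.10174777]), np.float64(-1.5524346674778302))
top yel [340.9 240. ] 100 [ 0.508  -0.0832] rect [ 0.508  -0.0822] [0.022 0.03 ]
top yel [305.8 243.4] 102 [0.4995 0.0113] rect [0.4992 0.012 ] [0.025 0.029]
top yel [273.1 247. ] 101 [0.4903 0.0987] rect [0.4904 0.0977] [0.022 0.03 ]
top
[... 1415 characters left out ...]
.3] 169 [0.501  0.0191] rect [0.501  0.0195] [0.024 0.038]
scene yel [363.1 261.2] 74 [0.4557 0.1098] rect [0.4598 0.1109] [0.028 0.033]
scene yel [346.3 268. ] 195 [0.4929 0.1055] rect [0.4936 0.1054] [0.026 0.036]
scene blue [284.  214.5] 157 [ 0.5372 -0.0735] rect [ 0.5371 -0.0737] [0.025 0.037]
scene blue [264.9 227.9] 47 [ 0.5882 -0.0638] rect [ 0.5881 -0.0637] [0.011 0.035]
scene blue [310.1 245.1] 182 [0.5279 0.0221] rect [0.5279 0.0221] [0.025 0.035]
scene blue [291.8 261.6] 48 [0.5789 0.0368] rect [0.5784 0.0367] [0.007 0.03 ]
scene blue [334.7 274.2] 201 [0.52   0.1053] rect [0.52   0.1052] [0.025 0.035]
scene blue [314.7 287.6] 71 [0.5686 0.1104] rect [0.5606 0.1119] [0.029 0.032]
```

View pics/t3.png

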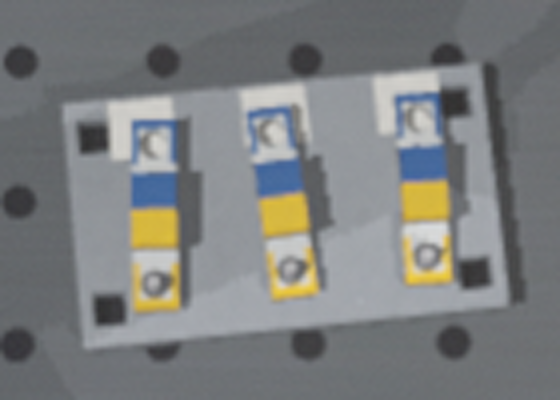

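```bash
cat >> h.py <<'E'
JA=.103; JC=np.array([.513,.015])
def jig(x,y,a=None):
    a=JA if a is None else a
    return JC+np.array([np.cos(a)*x-np.sin(a)*y,np.sin(a)*x+np.cos(a)*y])
def pick(mid,yaw):
    Y=yaw+np.pi/2+np.pi
    go([*mid,.10],Y); move_l([*mid,.038],.12); close(); s=st()
    move_l([*mid,.06],.05); st(); move_l([*mid,.098],.12); st()
def lower(xy,z0,z1,lim=6,step=.002):
    f0=fz()
    for z in np.arange(z0,z1-1e-6,-step):
        move_l([*xy,z],.04); f=fz()-f0
        if f>lim: print('contact z %.4f f %.1f'%(z,f)); return z
    print('reached',z); return z
def arms_seen():
    for nm in('top','scene'):
        d=grab(nm)
        for col,lo,hi in(('yel',(20,120,80),(35,255,255)),('blue',(100,130,60),(125,255,255))):
            for c,ar,m in blobs(d,lo,hi,20):
                p=onplane(d,c,.055)[0]
                if abs(p[0]-.51)<.09 and abs(p[1]-.015)<.15: print(nm,col,c.round(1),ar,p[:2].round(4))
    return d
E
python3 - <<'E'
from h import *
T=grab('top'); g=T['frame'][195:285,240:372].min(2)
_,b=cv2.threshold(g,0,255,cv2.THRESH_OTSU); n,l,s,c=cv2.connectedComponentsWithStats(cv2.morphologyEx(b,cv2.MORPH_CLOSE,np.ones((9,9))))
i=1+s[1:,4].argmax(); m=np.zeros((480,640),bool); m[195:285,240:372]=l==i; print('plate',s[i],rect(T,m,.025))
pick((.5224,-.0785),.02)
t=jig(0,-.092); go([*t,.098],JA+np.pi/2); st()
S=grab('scene'); cv2.imwrite('pics/s4.png',cv2.resize(S['frame'][110:310,210:430],(660,600),interpolation=2))
E
```

```text
plate [  11   11  111   71 5816] (array([0.51246039, 0.01119951]), array([0.17139558, 0.29035577]), np.float64(0.09281660682473936))
t26.4 p [ 0.5224 -0.0784  0.0379] F [ 0.2  0.7 -1. ] gap 0.0300 ff 29.8 q6 1.34
t27.0 p [ 0.5225 -0.0785  0.0602] F [ 0.1 -0.5 -2.2] gap 0.0299 ff 29.8 q6 1.34
t27.5 p [ 0.5225 -0.0785  0.098 ] F [ 0.  -0.4 -3.9] gap 0.0302 ff 29.8 q6 1.34
t30.2 p [ 0.5224 -0.0765  0.0979] F [-0.2  0.4 -1.3] gap 0.0300 ff 29.8 q6 -1.88
```

View pics/s4.png

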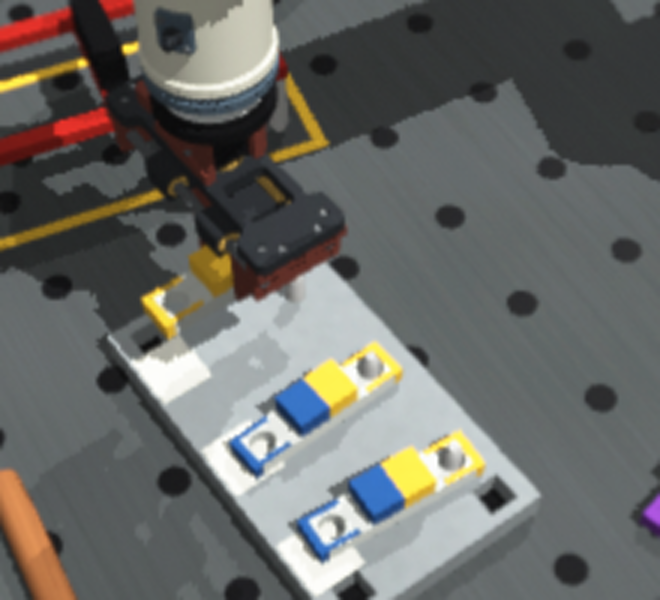

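```bash
sed -i 's/^JA=.*/JA=.095; JC=np.array([.5135,.0148])/' h.py
python3 - <<'E'
from h import *
t=jig(0,-.092); print(t)
move_l([*t,.075],.1,quat(JA+np.pi/2)); lower(t,.072,.038); st()
E
```

```text
[ 0.52222686 -0.07678516]
reached 0.037999999999999964
t35.1 p [ 0.5223 -0.0767  0.0379] F [ 0.1  0.5 -1.4] gap 0.0301 ff 29.8 q6 -1.88
```

Run:
```python
from h import *
t=jig(0,-.092); gripper_open(); move_l([*t,.10],.2)
for mid,yaw,yj in(((.513,.017),.12,0),((.505,.1026),.03,.092)):
    pick(mid,yaw); t=jig(0,yj); go([*t,.098],JA+np.pi/2); move_l([*t,.075],.1); z=lower(t,.072,.038); st()
    if z>.042: break
    gripper_open(); move_l([*t,.10],.2)
else:
    move_l([*t,.2],.25); movej([-1.2,*state()['joint_pos'][1:]])
    d=arms_seen(); cv2.imwrite('pics/s5.png',cv2.resize(d['frame'][80:330,150:430],(672,600),interpolation=2))
    T=grab('top')
    for c,ar,m in blobs(T,(0,170,60),(5,255,255),80):
        if ar<4000: print(c,ar,rect(T,m,.076))
```

```text
t40.9 p [0.513  0.0172 0.0379] F [ 0.4  0.1 -0.4] gap 0.0300 ff 29.9 q6 1.42
t41.5 p [0.5131 0.017  0.0602] F [-0.5 -0.1 -4. ] gap 0.0296 ff 29.9 q6 1.42
t42.0 p [0.5132 0.017  0.0981] F [-0.2  0.8 -2.8] gap 0.0301 ff 29.9 q6 1.42
reached 0.037999999999999964
t49.5 p [0.5135 0.0148 0.038 ] F [-0.   0.4 -2.7] gap 0.0296 ff 29.9 q6 -1.70
t55.4 p [0.5049 0.1027 0.0379] F [-0.8  1.4 -0.9] gap 0.0297 ff 30.0 q6 1.68
t56.0 p [0.5051 0.1026 0.0602] F [ 0.6  0.6 -2.8] gap 0.0302 ff 30.0 q6 1.68
t56.5 p [0.5051 0.1026 0.098 ] F [-0.5  1.2 -1.9] gap 0.0301 ff 30.0 q6 1.68
reached 0.037999999999999964
t64.1 p [0.5048 0.1064 0.038 ] F [ 0.4 -0.9 -1.2] gap 0.0299 ff 30.0 q6 -1.52
top yel [338.3 215.2] 27 [ 0.5764 -0.0775]
top yel [305.  218.3] 23 [0.5685 0.0125]
top yel [272.5 221.7] 25 [0.5597 0.1003]
top yel [339.4 230. ] 94 [ 0.5354 -0.0797]
top yel [305.8 233.3] 95 [0.527  0.0108]
top yel [271.8 236.7] 94 [0.5184 0.1023]
top blue [340.6 239.4] 73 [ 0.5097 -0.0823]
top blue [306.6 242.9] 72 [0.5007 0.009 ]
top blue [272.3 246.4] 76 [0.492  0.1009]
scene yel [284.1 215.6] 190 [ 0.5386 -0.0708]
scene yel [267.  229.6] 79 [ 0.5864 -0.0578]
scene yel [308.7 244.3] 213 [0.5295 0.019 ]
scene yel [291.5 258.5] 94 [0.576  0.0303]
scene yel [335.3 275.8] 236 [0.5208 0.109 ]
scene yel [317.3 290.1] 105 [0.567  0.1177]
scene blue [310.6 201.3] 32 [ 0.4708 -0.0748]
scene blue [294.4 209.1] 133 [ 0.5112 -0.0745]
scene blue [337.2 229.2] 26 [0.4596 0.0175]
scene blue [319.3 237.4] 146 [0.5022 0.0157]
scene blue [362.7 259.7] 42 [0.4546 0.1063]
scene blue [346.4 268.6] 163 [0.4934 0.1067]
[448.51349481 238.08235294] 1445 (array([ 0.50874283, -0.37204459]), array([0.13529071, 0.26495926]), np.float64(1.4305056611014297))
```

View pics/s5.png

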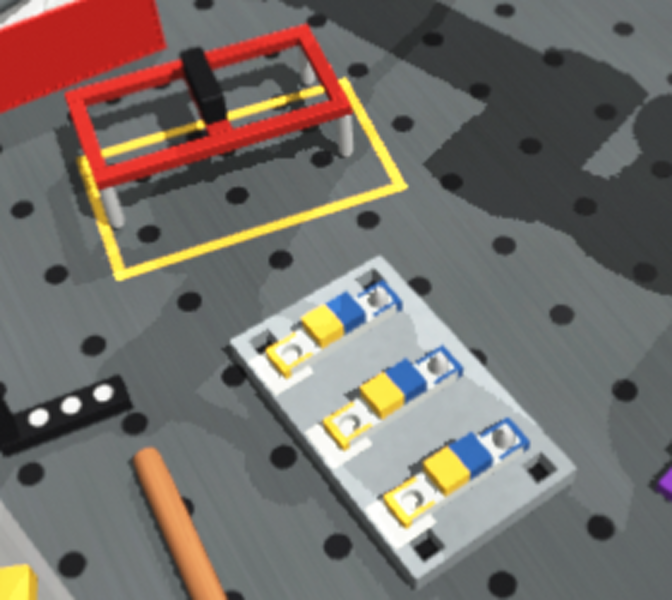

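Run:
```python
from h import *
x,y=.5097,-.3685; P=-.139
go([x,y,.20],P); move_l([x,y,.082],.15); close(); st()
move_l([x,y,.11],.06); st(); move_l([x,y,.20],.15); st()
go([*JC,.20],JA+np.pi*1.5); hold(.3); st()
S=grab('scene'); cv2.imwrite('pics/s6.png',cv2.resize(S['frame'][80:330,200:480],(672,600),interpolation=2))
```

```text
t71.6 p [ 0.5097 -0.3685  0.082 ] F [ 0.  -1.  -1.1] gap 0.0240 ff 30.0 q6 -0.54
t72.2 p [ 0.5097 -0.3685  0.1101] F [-0.3 -0.3 -6.7] gap 0.0241 ff 30.0 q6 -0.54
t73.0 p [ 0.5094 -0.3683  0.1986] F [-0.6 -0.4 -5.9] gap 0.0239 ff 30.0 q6 -0.54
t75.0 p [0.5136 0.0144 0.1999] F [-0.1 -0.5 -5.9] gap 0.0235 ff 30.0 q6 1.44
```

View pics/s6.png

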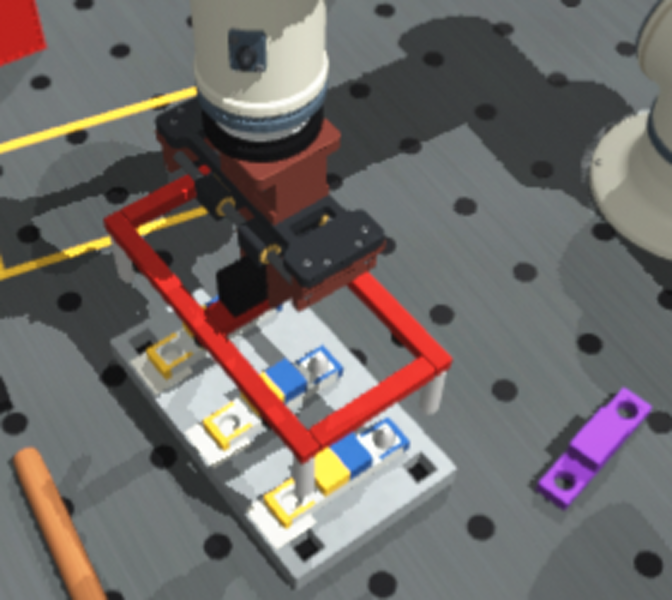

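Run:
```python
from h import *
move_l([*JC,.115],.1); st(); z=lower(JC,.113,.087,lim=9); s=st(); print(s['moment'])
```

```text
t76.1 p [0.514  0.0148 0.116 ] F [ 0.5  0.1 -5.8] gap 0.0240 ff 30.0 q6 1.44
reached 0.08699999999999998
t79.6 p [0.5135 0.0148 0.087 ] F [ 0.5  1.  -5.6] gap 0.0239 ff 30.0 q6 1.44
[ 0.00307678 -0.04208351 -0.00404333]
```

Run:
```python
from h import *
lower(JC,.086,.078,lim=5,step=.001); st(); gripper_open(); move_l([*JC,.2],.25)
movej([.7,*state()['joint_pos'][1:]])
for nm in('top','scene'):
    d=grab(nm)
    for c,ar,m in blobs(d,(0,170,60),(5,255,255),80):
        if ar<4000: print(nm,c,ar,rect(d,m,.081))
    if nm=='scene': cv2.imwrite('pics/s7.png',cv2.resize(d['frame'][160:335,220:416],(672,600),interpolation=2))
st()
```

```text
contact z 0.0860 f 7.2
t79.8 p [0.5135 0.0148 0.0869] F [-4.2 -1.1  1.6] gap 0.0241 ff 30.0 q6 1.44
top [317.30965594 229.75582686] 901 (array([0.51265247, 0.01041062]), array([0.13172885, 0.26160339]), np.float64(0.08942105146775314))
top [290.28037383 260.76635514] 107 (array([0.44906406, 0.05395522]), array([0.01207207, 0.06846163]), np.float64(0.10976491406773303))
scene [315.49391727 238.53701773] 2877 (array([0.51561194, 0.01681587]), array([0.13826505, 0.26755856]), np.float64(0.09284565192537797))
t83.0 p [0.3708 0.3552 0.1987] F [ 0.3 -0.3 -0.1] gap 0.0879 ff 0.0 q6 1.44
```

View pics/s7.png

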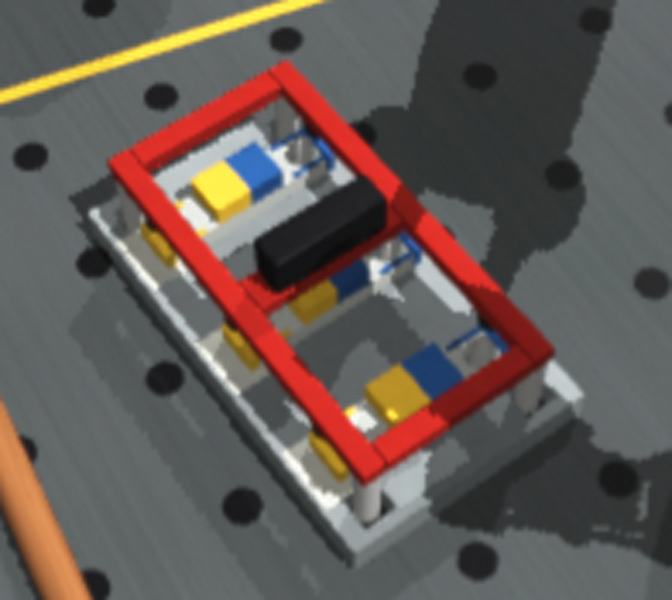

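Run:
```python
from h import *
press((.505,.3824)); print(); press((.565,.385)); print()
move_l([.565,.385,.2],.25); st()
for nm in('top','scene'):
    d=grab(nm)
    for c,ar,m in blobs(d,(0,170,60),(5,255,255),80):
        if ar<4000: print(nm,c,ar,rect(d,m,.081))
    cv2.imwrite(f'pics/{nm}8.png',d['frame'])
```

```text
0.0620 4.3; 0.0610 4.6; 0.0600 5.6; 0.0590 9.4; 0.0580 12.5; t89.3 p [0.5052 0.3825 0.0602] F [-1.6 -1.7 12.1] gap 0.0002 ff 6.2 q6 -0.98

0.0620 4.5; 0.0610 4.6; 0.0600 5.1; 0.0590 9.1; 0.0580 13.5; t93.4 p [0.5652 0.3851 0.0602] F [-1.7 -0.7 12. ] gap 0.0011 ff 5.9 q6 -1.02

t94.4 p [0.565  0.385  0.1994] F [ 0.   0.7 -1.1] gap 0.0004 ff 0.0 q6 -1.02
top [343.24737945 230.65408805] 477 (array([ 0.52028925, -0.06804419]), array([0.1030955 , 0.13305067]), np.float64(-1.4745261826028129))
top [278.97391304 217.13043478] 115 (array([0.56638165, 0.0819437 ]), array([0.01353815, 0.06388734]), np.float64(0.10523802291254603))
top [265.39880952 256.94642857] 168 (array([0.47580481, 0.10906639]), array([0.05609077, 0.07611564]), np.float64(-1.444439944103105))
scene [315.61859649 238.46035088] 2850 (array([0.5155614 , 0.01678481]), array([0.138075  , 0.26728796]), np.float64(0.09454354195597969))
```

View pics/scene8.png

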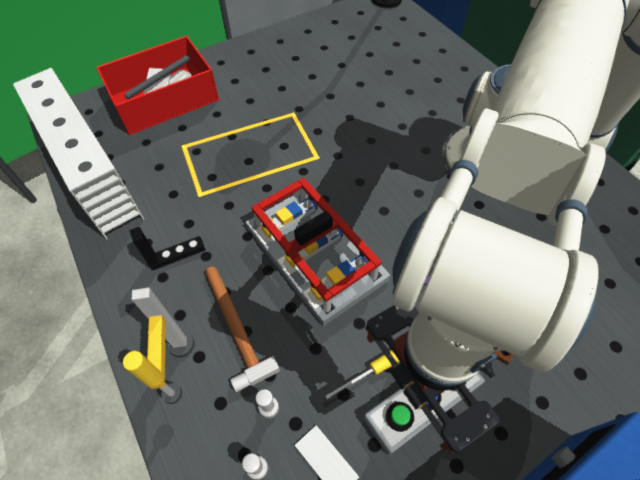

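The scene shows the frame home at about (315, 238), the arms under it, the green button out at (400, 415), and the bystanders where they were.

```bash
python3 -c "
from h import *
print(job_done())"
```

```text
the job is handed in; nothing more can be done
None
```

I handed the job in at about 94 s of the 208 s allowed: all three arms are turned with their blue ends on their pins, the frame is home, and amber, blue and green were pressed in order. The call returned no verdict, so this rests on the force readings and camera pictures, in which the bystanders look unmoved.

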